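Load the dowel in the end-sanding jig and give the sander a dry run

TASK

Set up the end-sanding jig for a dry run: lay the thick round dowel in the V-block and push it back until it rests on both flanks and is hard against the back stop, then let go of it. Next start the clamped sander: flip the lock-off lever on its paddle forward (towards the disc end) and, keeping it forward, squeeze the paddle fully home against the sander's body for a good second, then let go so that paddle and lever spring back. Leave the dowel seated and the other two sticks of stock where they lie.

Things in the scene. Friction and masses are not known exactly. Their poses are not given: they have to be found in the camera images.
- dowel_center (a point): Centre of the thick round dowel, plain pale wood, 24 mm in diameter and 150 mm long, 48 g, lying loose on the table (centre 12 mm up) among two other sticks. Its x axis runs along the dowel; both ends are alike, so either way round is good.
- thin_rod_center (a point): Centre of the thin round rod, 14 mm in diameter, 170 mm long, pale wood, lying on the table. Not needed: leave it.
- batten_center (a point): Centre of the flat batten, 44 mm wide, 12 mm thick, 160 mm long, pale wood, lying on the table. Not needed: leave it.
- v_seat (a point): Where the dowel's centre must come to lie, 85 mm above the table. x is level along the V, away from the disc to the back stop; y level across, z up. Steel 90 degree V-block, 52 mm wide: two V rests (x -59 to -29 and +29 to +61 mm, tops 2 mm above the seat) with a gap for the fingers between them, open at both sides, its floor (60 mm wide plate) 40 mm below the seat.
- back_stop (a point): Middle of the face of the V-block's steel back stop that the dowel's end must touch, 75 mm in +x from v_seat, same axes. The stop is 52 mm wide and rises 20 mm above this point.
- disc_face (a point): Centre of the sander's abrasive disc face, 90 mm above the table, same axes as v_seat. Disc 115 mm across, upright, facing +x. It lies at x -89, y +25 mm from v_seat, so the dowel has 14 mm of end play between disc and stop. It does not turn in the simulation.
- lever_pivot (a point): Pivot of the lock-off lever with the paddle out, 90 mm above the table. x points straight out of the barrel through the paddle, towards the V-block's side; y lies along the barrel: -y forward to gear head and disc, +y back to the battery. Paddle: black, 8 mm thick, 32 mm high, outer face at x +4 mm, from y -28 to +87 mm. The lever is bare steel, 12 mm high, in a slot of the paddle.
- lever_tip (a point): Tip of the lever's finger tab, 20 mm from the pivot; at rest at x +19, y +7 mm from lever_pivot, so it stands 15 mm out from the paddle's face and leans 0.35 rad back. It is pushed forward (-y) and moves with the lever.
- barrel_axis (a point): On the axis of the sander's barrel, level with the lever: 37 mm in -x from lever_pivot, same axes. The grey barrel is 44 mm wide (x +-22 mm) and 54 mm high. Barrel and paddle together are 63 mm across, 55 mm when squeezed home (then centred at x +5.5 mm from here). Open above from y -45 to +100 mm; beyond are straps, 32 mm above the axis.
- lock_lever (a joint): Lock-off lever, rad: 0 locked (tab leaning back), up to 1.7 when the tab lies forward in the paddle's slot. 0.5 to 2 N at the tab flips it. Up to about 0.5 its toe on a catch blocks the paddle. It springs back to 0 when let go: keep it forward till the paddle is in. A finger slid forward along the paddle's face from behind the tab flips it and can then close on the paddle over it.
- paddle (a joint): Paddle switch about its rear hinge, rad: 0 out, 0.1 squeezed home (8 mm at the lever). Sprung: about 4 N at the lever to start, 7.5 N at full travel; springs out when released. With the lever locked it moves no more than about 0.03.
- sander: Cordless angle sander (grip, motor, gear head, disc, battery) strapped on its side to the jig board, which is fixed to the table. Axes as lever_pivot. Origin on the table top under the jig: lever_pivot is at x -53, y +40, z +90 mm from it, v_seat at x +57, y -115, z +85 mm.
Mind the look-alikes: they are no part of the job. Leave any orange look-alike of the part that bears dowel_center alone.

How it is judged:
By the outcome, as a careful person would: the job done as asked, in the order asked, and still so for the second after the job is handed in, with the robot touching nothing.
It also fails if it takes over 48 s, if anything falls off the work surface, if the arm or the gripper's body presses on something with over 40 N, if the wrist force passes 120 N, or if a joint passes its speed limit or range.

ROBOT

A 6-joint arm with a two-finger parallel gripper is mounted at the origin on the work surface. World frame = base frame: x ahead of the robot, y to its left, z up, the work surface at z = 0. Lengths are in m, angles in rad, forces in N, time in s.
With the tool pointing down it reaches from about 0.3 to 0.75 m from the base axis. Payload 8.5 kg.
Tool frame: the origin (TCP) lies between the finger pads; the fingertips stand 19 mm ahead of it and the grasp point (between the pads) is the TCP; z points along the fingers, x is the direction in which the jaws open and shut, and the axes are right-handed (so a half turn about z gives the same grasp; the last joint's range is limited). The gripper opens to 85 mm and grips with 20 to 120 N. Pads are 22 mm wide; open, the fingers measure 114 mm over their backs; the gripper's body (76 mm by 85 mm) begins 54 mm behind the grasp point. The pads swing forward as they close: fully open they stand 13 mm farther back than shut.
Start: joints at [-1.504, 0.381, 1.297, -0, 1.464, -0.215], TCP at [0.153, -0.528, 0.25] pointing down, gripper open.
Joint ranges: [-3.11, 3.11], [-0.89, 2.33], [0.22, 2.48], [-1.42, 4.56], [0.17, 2.85], [-2.88, 2.88]. Speed limits (rad/s): [2.39, 2.39, 3.14, 3.14, 3.14, 3.14].

INTERFACE

Orientations are given as a 3x3 rotation matrix whose columns are the frame's x, y, z axes.
In Python, from rig import arm gives the robot as it stands.
- The arm moves only by the shell command python3 -m jog 'ROWS' [FORCE]. ROWS is JSON, a list of rows, each a list of 5 numbers: the shift along the world's x, y, z in cm, then the turn about the world's z in degrees, then the opening, from 0 (shut) to 1 (fully open). In form: [[tx, ty, tz, roll, gripper], ...]. A call has 1 to 20 rows; each row is the pose to reach, as a shift and turn from the pose commanded when the call began; what a row does not reach only later rows make up. A row lasts 1/8 s, in which the tool goes at most 62.5 mm and 10.7 degrees, less where a joint would pass 70% of its speed; a pose out of reach is approached as far as the arm can. A call with a gripper value outside its range is refused whole. The fingers move at their own pace and stop on an object; FORCE is the grip in N (left out, the last holds). Time passes only in rows, so rows that repeat a pose let the fingers close. It gives the time, the measured TCP pose, the force and the opening at its end, in the units of the state.
- arm.sense(): the state, without advancing time (a new reading comes with each control period).
- arm.grab_frame(name): name is "scene" or "top"; returns the picture (400x640x3 uint8, red, green, blue); there is no depth.
- arm.camera_params(name): a dict with "mtx" (3x3 intrinsics, pixels), "distortion" ([k1, k2, p1, p2, k3] as OpenCV has them; the pictures are not rectified), "xyz" and "rotation" of the camera in the world. Camera axes: x right, y up, looking along -z (the intrinsics and any distortion apply to the point x, -y, -z); pixel columns grow to the right and rows downward; lengths in m; the calibration is good to about 2 mm. A picture is of the moment at which its call begins. camera_params takes no time and is no camera call.
- arm.finish_job(): hands the job in, once; it reports no verdict.
The state is a dict: "clock": time; "joint_positions": joint angles; "qvel": joint speeds; "joint_efforts": joint torques, N m; "tcp_pos": TCP position; "ee_rot": TCP orientation; "force": force on the tool from outside, world axes, zero at the start; "ft_torque": the same for the moment, N m; "width": finger opening in m.
Only numpy, scipy, OpenCV 4.12 (cv2) and the standard library are available. Lean on these libraries where they do the work, as an engineer would, in place of code of your own. Each camera call takes 0.05 s, during which the arm holds its last target.

## Working session

There is one attempt and no reset: what is moved stays moved. The work goes in short steps, Python scripts to look and compute and a shell command to move; the robot and the scene stay as the last step left them, time stands still between calls to the robot, and variables do not carry over. Pictures are saved under pics/ and viewed, and the job is handed in when it is done.

```bash
ls; mkdir -p pics; python3 - <<'E'
from rig import arm
import cv2,json
s=arm.sense();print({k:s[k] for k in('clock','tcp_pos','ee_rot','width','force')})
for n in('scene','top'):
    f=arm.grab_frame(n);cv2.imwrite(f'pics/{n}0.png',f[:,:,::-1]);print(n,arm.camera_params(n))
E
```

```text
pics
{'clock': 0.0, 'tcp_pos': array([ 0.1529384 , -0.52802243,  0.24969724]), 'ee_rot': array([[ 2.78106085e-01, -9.60550358e-01, -1.23780095e-04],
       [-9.60549243e-01, -2.78105955e-01,  1.49343973e-03],
       [-1.46894805e-03, -2.96437800e-04, -9.99998877e-01]]), 'width': 0.08522793563470507, 'force': array([ 0.57210846, -0.08562958,  0.03216807])}
scene {'mtx': array([[485.72358761,   0.        , 318.11985044],
       [  0.        , 485.72358761, 210.43215035],
       [  0.        ,   0.        ,   1.        ]]), 'distortion': array([-0.06880106,  0.        ,  0.        ,  0.        ,  0.        ]), 'xyz': array([1.10982127, 0.43392303, 0.82963121]), 'rotation': array([[-0.66838046, -0.50548514,  0.54566687],
       [ 0.74374293, -0.46470228,  0.48051872],
       [ 0.01067756,  0.7270052 ,  0.68654893]])}
top {'mtx': array([[383.87493065,   0.        , 323.19149493],
       [  0.        , 383.87493065, 206.6808531 ],
       [  0.        ,   0.        ,   1.        ]]), 'distortion': array([-0.03409638,  0.        ,  0.        ,  0.        ,  0.        ]), 'xyz': array([ 0.38602808, -0.08678373,  1.02923659]), 'rotation': array([[-2.59626297e-02,  9.91661918e-01, -1.26224330e-01],
       [-9.99662537e-01, -2.56451079e-02,  4.14017892e-03],
       [ 8.68621194e-04,  1.26289224e-01,  9.91993083e-01]])}
```

View pics/scene0.png

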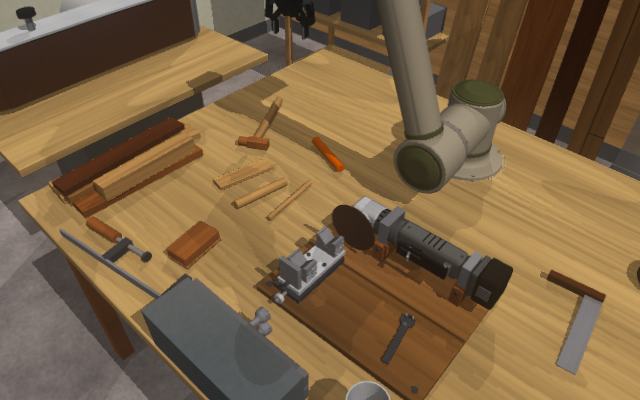

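View pics/top0.png

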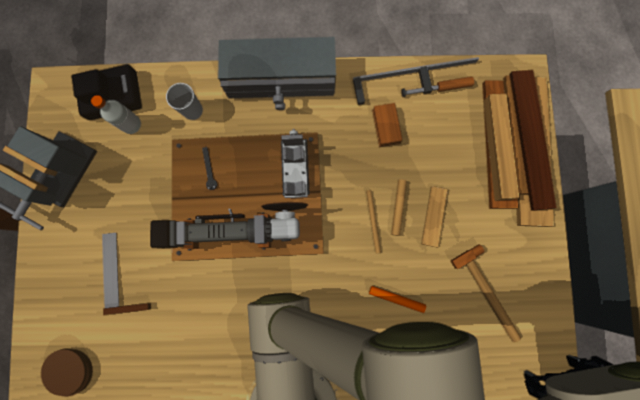

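```bash
python3 - <<'E'
import cv2
t=cv2.imread('pics/top0.png');s=cv2.imread('pics/scene0.png')
cv2.imwrite('pics/tz1.png',cv2.resize(t[120:270,140:340],None,fx=4,fy=4,interpolation=cv2.INTER_CUBIC))
cv2.imwrite('pics/tz2.png',cv2.resize(t[160:270,350:460],None,fx=5,fy=5,interpolation=cv2.INTER_CUBIC))
cv2.imwrite('pics/sz1.png',cv2.resize(s[180:320,250:450],None,fx=4,fy=4,interpolation=cv2.INTER_CUBIC))
E
```

```text
(no output)
```

View pics/tz1.png

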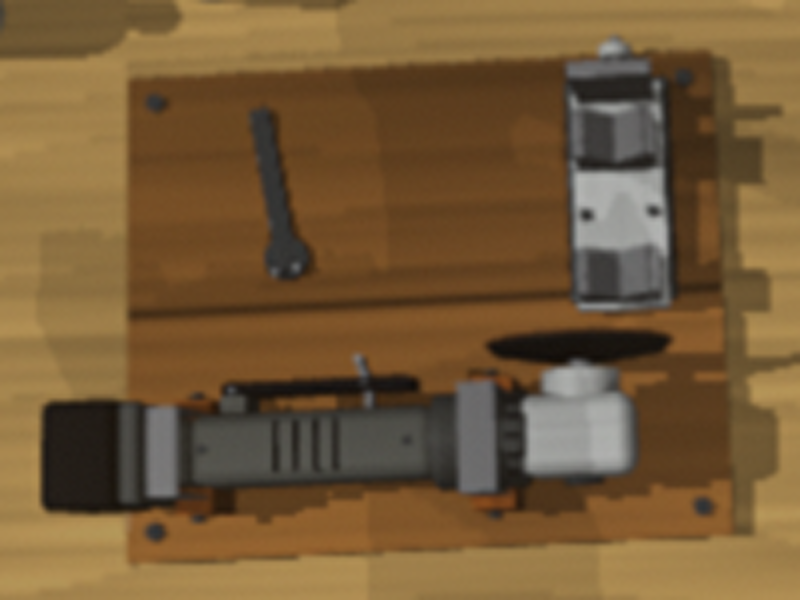

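View pics/tz2.png

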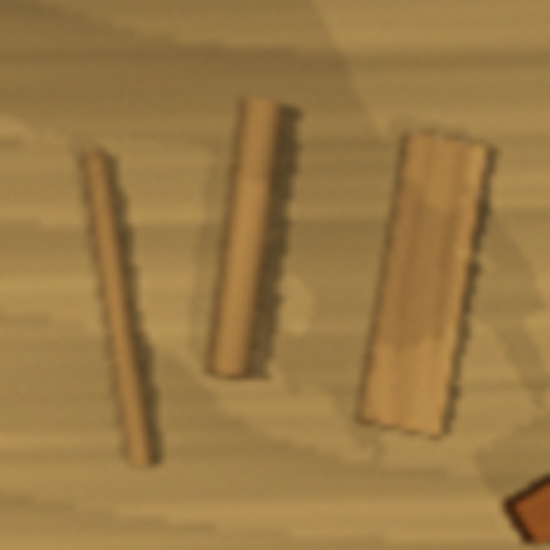

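View pics/sz1.png

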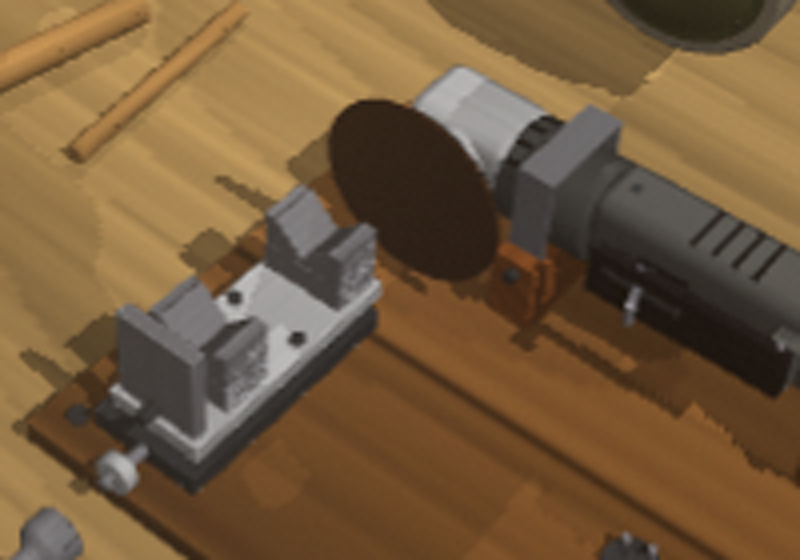

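```bash
python3 - <<'E'
import cv2
t=cv2.imread('pics/top0.png');s=cv2.imread('pics/scene0.png')
def z(im,x,y,w,h,f,n): cv2.imwrite('pics/'+n,cv2.resize(im[y:y+h,x:x+w],None,fx=f,fy=f,interpolation=cv2.INTER_CUBIC))
z(t,260,125,60,80,7,'tv.png'); z(t,180,195,80,60,9,'tl.png'); z(s,265,220,90,80,8,'sv.png'); z(s,380,230,80,60,9,'sl.png'); z(s,215,150,110,80,7,'sd.png')
E
```

```text
(no output)
```

View pics/tv.png

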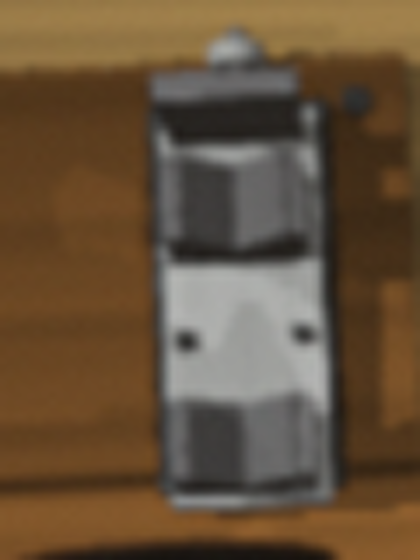

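View pics/tl.png

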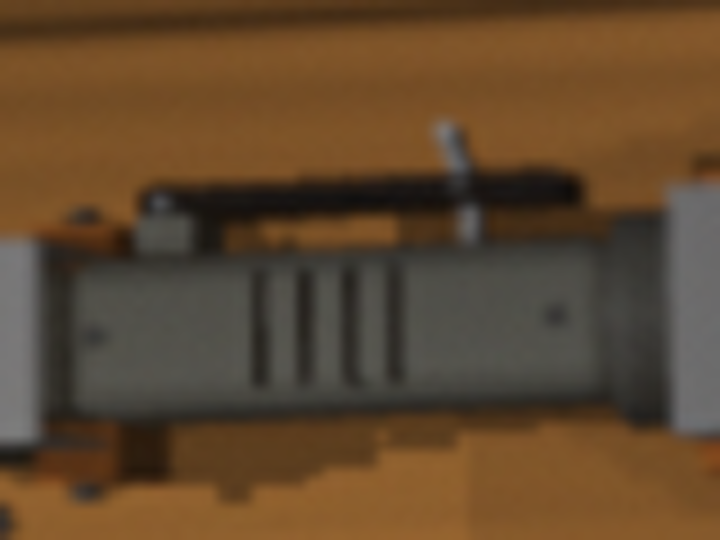

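View pics/sv.png

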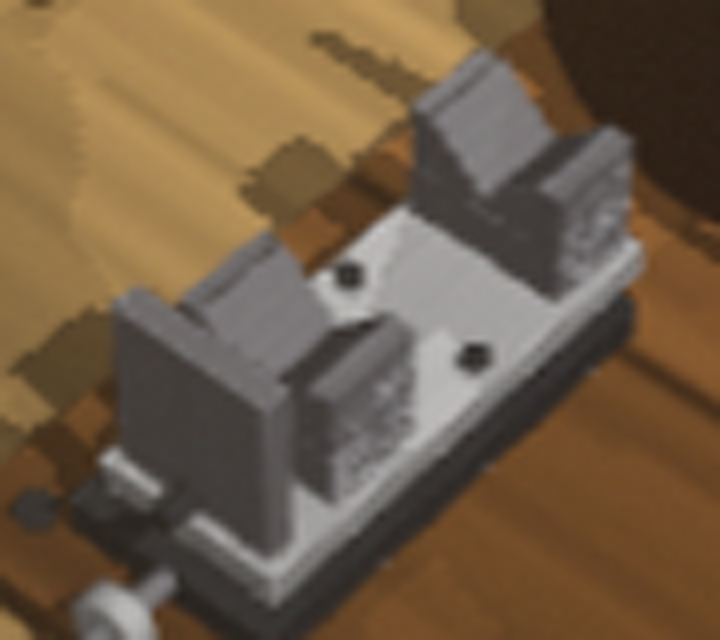

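View pics/sl.png

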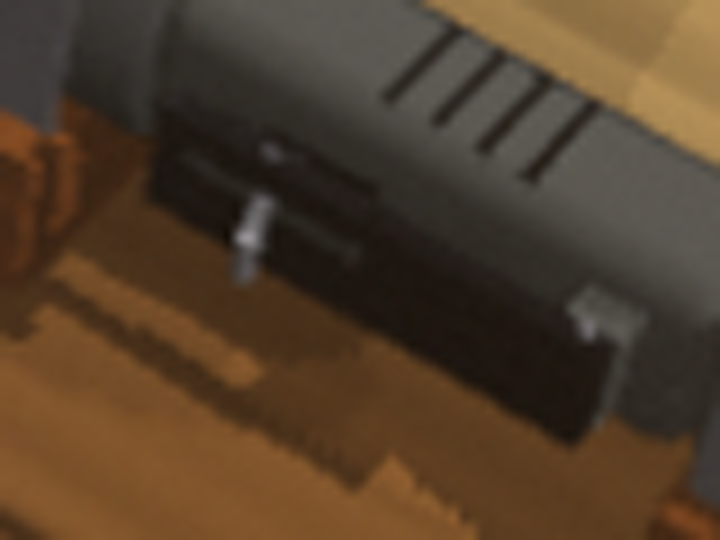

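View pics/sd.png

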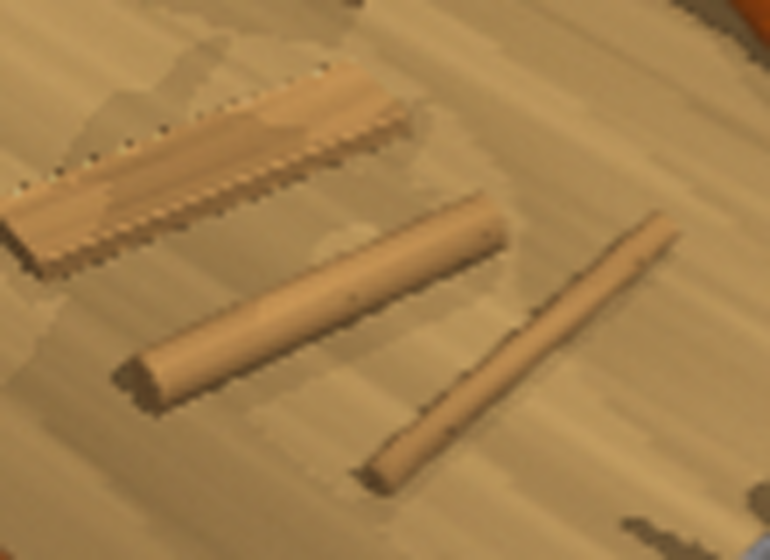

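```bash
cat > h.py <<'E'
import json,numpy as np,cv2
CAM={'scene':dict(K=[[485.72358761,0,318.11985044],[0,485.72358761,210.43215035],[0,0,1]],d=[-0.06880106,0,0,0,0],p=[1.10982127,0.43392303,0.82963121],R=[[-0.66838046,-0.50548514,0.54566687],[0.74374293,-0.46470228,0.48051872],[0.01067756,0.7270052,0.68654893]]),
'top':dict(K=[[383.87493065,0,323.19149493],[0,383.87493065,206.6808531],[0,0,1]],d=[-0.03409638,0,0,0,0],p=[0.38602808,-0.08678373,1.02923659],R=[[-2.59626297e-02,9.91661918e-01,-1.26224330e-01],[-9.99662537e-01,-2.56451079e-02,4.14017892e-03],[8.68621194e-04,1.26289224e-01,9.91993083e-01]])}
def crop(X,Y,f,ox,oy): return ((X+.5)/f-.5+ox,(Y+.5)/f-.5+oy)
def ray(c,uv):
    C=CAM[c];a=cv2.undistortPoints(np.array([[uv]],float),np.array(C['K']),np.array(C['d']))[0,0]
    return np.array(C['p']),np.array(C['R'])@np.array([a[0],-a[1],-1.])
def onz(c,uv,z):
    p,d=ray(c,uv);return p+d*(z-p[2])/d[2]
def tri(u1,u2):
    p,d=ray('scene',u1);q,e=ray('top',u2)
    s=np.linalg.lstsq(np.array([d,-e]).T,q-p,rcond=None)[0];a=p+d*s[0];b=q+e*s[1]
    return (a+b)/2,np.linalg.norm(a-b)
E
cat > m.py <<'E'
from h import *
from scipy.optimize import least_squares
tv=lambda X,Y:('top',crop(X,Y,7,260,125)); tl=lambda X,Y:('top',crop(X,Y,9,180,195)); tz=lambda X,Y:('top',crop(X,Y,4,140,120))
sv=lambda X,Y:('scene',crop(X,Y,8,265,220)); sl=lambda X,Y:('scene',crop(X,Y,9,380,230)); 
# v_seat frame mm x,y,  z abs ; lever pivot in seat frame: (-110,155)
P=[('stopL',tv(153,98),75,26,105),('stopR',tv(297,96),75,-26,105),
('frontnearL',tv(172,484),-59,26,87),('frontnearR',tv(316,478),-59,-26,87),
('Vnear',tv(242,484),-59,0,68),('Vbacknear',tv(236,246),29,0,68),
('discL',tz(487,345),-89,25+57.5,90),('discR',tz(672,345),-89,25-57.5,90),
('tip',tl(443,124),-91,162,96),('paddlefront',tl(580,190),-110,127,106),
('S stop',sv(290,392),75,26,105),('S frontTop',sv(632,140),-59,26,87),('S frontTopfar',sv(485,50),-59,-26,87),
('S tip',sl(240,278),-91,162,84),]
def pred(a,p):
    c,s=np.cos(a[2]),np.sin(a[2]);return a[:2]+np.array([c*p[2]-s*p[3],s*p[2]+c*p[3]])/1e3
W=[onz(*p[1],p[4]/1e3)[:2] for p in P]
f=lambda a:np.concatenate([pred(a,p)-w for p,w in zip(P,W)])
def fit(sel):
    r=least_squares(lambda a:np.concatenate([pred(a,P[i])-W[i] for i in sel])*1e3,[.5,0,0],loss='soft_l1');return r.x
nt=range(10);ns=range(10,14)
for n,sel in(('top',nt),('scene',ns),('all',range(14))):
    a=fit(sel);print(n,a)
    if n!='scene':
        for p,w in zip(P,W):print(p[0],np.round((w-pred(a,p))*1e3,1))
sd=lambda X,Y:crop(X,Y,7,215,150);td=lambda X,Y:crop(X,Y,5,350,160)
e1=[(243,98),(280,102)];e2=[(208,373),(246,377)]
A,B=[onz('top',td(*np.mean(e,0)),.012) for e in(e1,e2)]
print('dowel',A,B,(A+B)/2,np.linalg.norm(A-B),np.degrees(np.arctan2(*(A-B)[[1,0]])))
# scene: axis centres at ends
A,B=onz('scene',sd(148,384),.012),onz('scene',sd(498,218),.012)
print('dowelS',A,B,(A+B)/2,np.linalg.norm(A-B),np.degrees(np.arctan2(*(A-B)[[1,0]])))
E
python3 m.py
```

```text
top [ 0.60116828 -0.01848119  0.02341321]
stopL [ 1.5 -0.5]
stopR [-0.4  0.3]
frontnearL [-0.7 -0.7]
frontnearR [-1.1  0.2]
Vnear [1.2 1.8]
Vbacknear [1.6 0.6]
discL [ 1.2 -0.1]
discR [-4.4  0.7]
tip [ 0.3 -0.3]
paddlefront [-1.7 -4.4]
S stop [2.5 2.1]
S frontTop [2.5 2.1]
S frontTopfar [2.4 3.5]
S tip [-0.3  0.9]
scene [ 0.60345237 -0.01609623  0.03375257]
all [ 0.60195947 -0.01787059  0.02690163]
stopL [ 0.8 -1.4]
stopR [-1.3 -0.6]
frontnearL [-1.4 -1.1]
frontnearR [-1.9 -0.2]
Vnear [0.4 1.4]
Vbacknear [ 0.8 -0.1]
discL [ 0.7 -0.4]
discR [-5.3  0.4]
tip [ 0.  -0.6]
paddlefront [-2.  -4.6]
S stop [1.8 1.2]
S frontTop [1.8 1.7]
S frontTopfar [1.5 3.1]
S tip [-0.5  0.6]
dowel [ 0.58366392 -0.30541559  0.012     ] [ 0.43596188 -0.27938203  0.012     ] [ 0.5098129  -0.29239881  0.012     ] 0.149978789396886 -9.996123744347592
dowelS [ 0.58230652 -0.30348845  0.012     ] [ 0.43308719 -0.27667324  0.012     ] [ 0.50769686 -0.29008085  0.012     ] 0.15160957943412937 -10.187511092297916
```

```bash
python3 -m jog '[[6,4,0,-6,1],[12,8,0,-12,0.6],[18,12,0,-18,0.6],[24,16,-3,-24,0.6],[30,20,-7,-26.3,0.6],[35.6,23.7,-12,-26.3,0.6],[35.6,23.7,-14,-26.3,0.6],[35.6,23.7,-14,-26.3,0.6],[35.6,23.7,-14,-26.3,0.6]]' 30; python3 - <<'E'
from rig import arm
import cv2
f=arm.grab_frame('scene')[:,:,::-1];cv2.imwrite('pics/s1.png',cv2.resize(f[80:230,170:370],None,fx=4,fy=4))
f=arm.grab_frame('top')[:,:,::-1];cv2.imwrite('pics/t1.png',cv2.resize(f[130:280,330:480],None,fx=4,fy=4))
E
```

```text
clock: 1.23
tcp_pos: [0.5092, -0.2898, 0.1084]
ee_rot: [[-0.174, -0.985, -0.003], [-0.985, 0.174, 0.003], [-0.002, 0.003, -1.0]]
force: [-0.5, -0.3, 0.8]
width: 0.0512
```

View pics/s1.png

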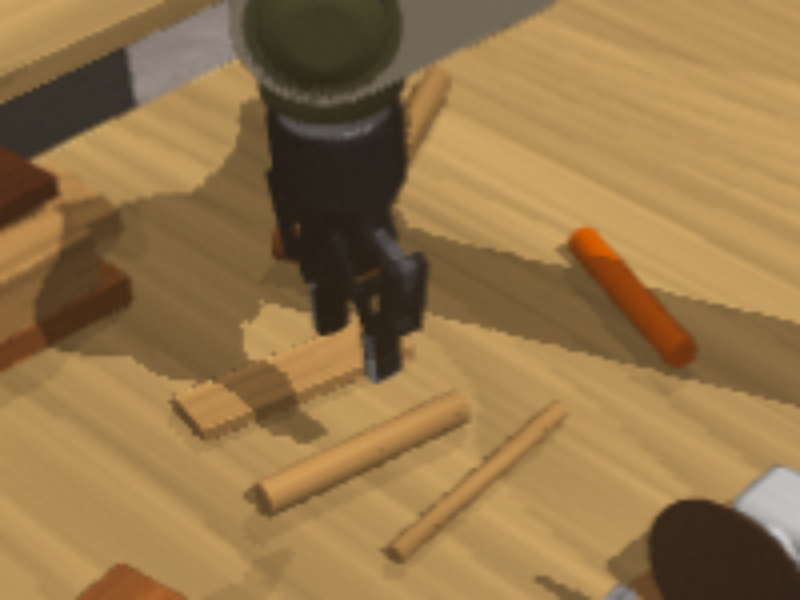

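View pics/t1.png

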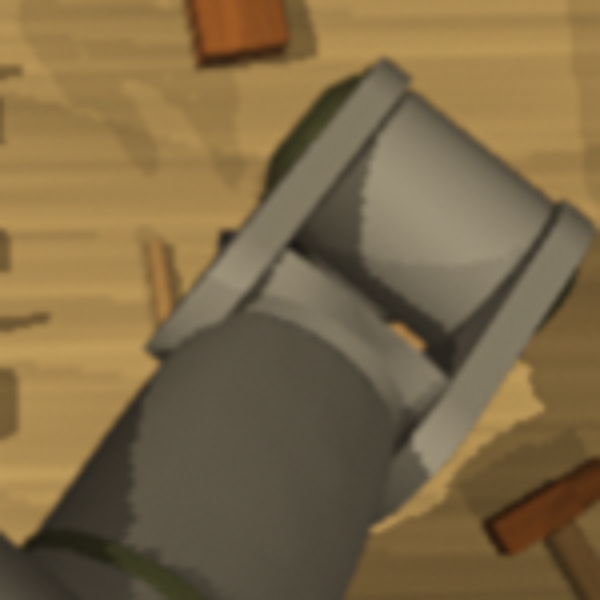

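The scene picture shows the fingers above the dowel line (finger ends around crop 330–380, 330–370) with all three sticks untouched. Going down.

```bash
python3 -m jog '[[0,0,-4,0,0.6],[0,0,-7,0,0.6],[0,0,-8.6,0,0.6],[0,0,-8.6,0,0.6],[0,0,-8.6,0,0.6]]' 30; python3 - <<'E'
from rig import arm
import cv2
f=arm.grab_frame('scene')[:,:,::-1];cv2.imwrite('pics/s2.png',cv2.resize(f[130:230,190:340],None,fx=5,fy=5))
E
```

```text
clock: 1.95
tcp_pos: [0.5093, -0.292, 0.0257]
ee_rot: [[-0.177, -0.984, 0.002], [-0.984, 0.177, -0.002], [0.001, -0.002, -1.0]]
force: [-0.2, 0.3, 0.8]
width: 0.051
```

View pics/s2.png

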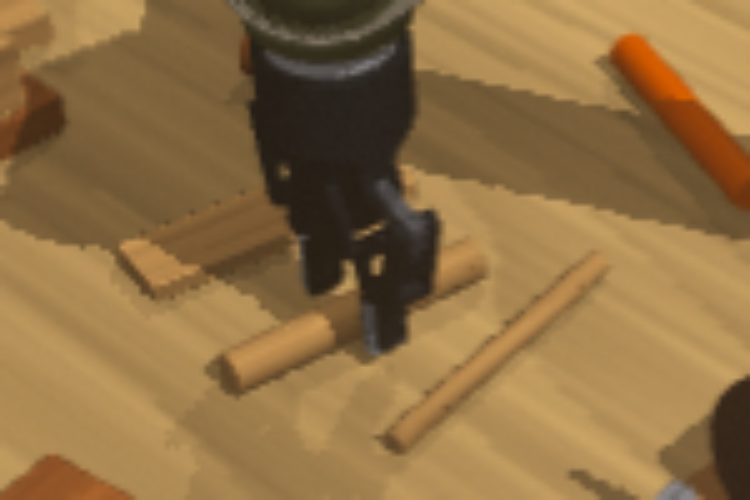

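The fingers straddle the dowel near its middle. Closing now, about 2 mm lower.

```bash
python3 -m jog '[[0,0,-0.2,0,0.6],[0,0,-0.2,0,0.2],[0,0,-0.2,0,0],[0,0,-0.2,0,0],[0,0,-0.2,0,0],[0,0,-0.2,0,0]]' 30; python3 -m jog '[[0,0,1,0,0],[0,0,4,0,0],[0,0,8,2,0],[0,0,12,6,0],[0,0,14,11.3,0],[0,0,14,11.3,0],[0,0,14,11.3,0]]'; python3 - <<'E'
from rig import arm
import cv2
f=arm.grab_frame('scene')[:,:,::-1];cv2.imwrite('pics/s3.png',cv2.resize(f[70:230,170:370],None,fx=4,fy=4))
E
```

```text
clock: 2.75
tcp_pos: [0.509, -0.2913, 0.0226]
ee_rot: [[-0.176, -0.984, 0.0], [-0.984, 0.176, -0.0], [0.0, -0.0, -1.0]]
force: [-0.7, 1.8, 5.1]
width: 0.0225
clock: 3.62
tcp_pos: [0.5086, -0.291, 0.1613]
ee_rot: [[0.018, -1.0, -0.001], [-1.0, -0.018, 0.001], [-0.001, 0.001, -1.0]]
force: [0.1, 0.4, -1.1]
width: 0.0229
```

View pics/s3.png

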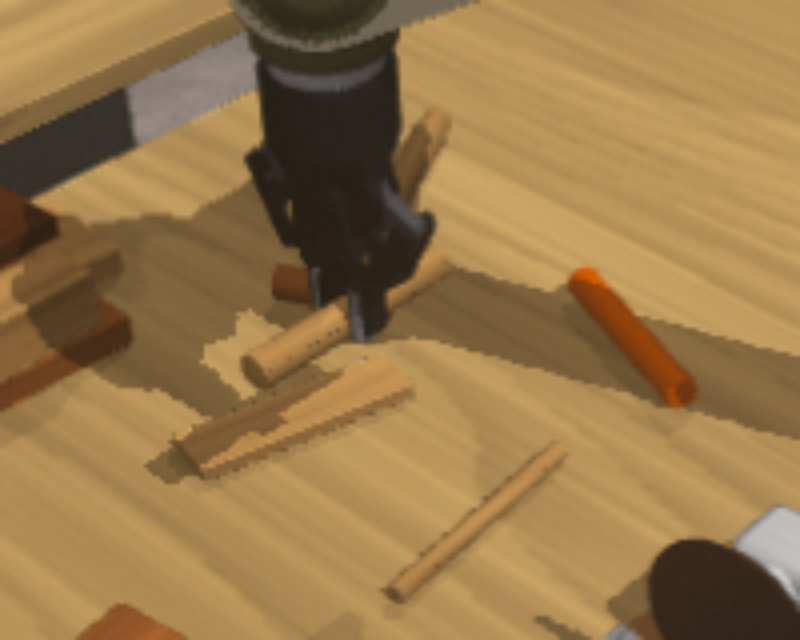

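```bash
python3 - <<'E'
from h import *
print(onz('scene',crop(259,366,4,170,70),.150), onz('scene',crop(440,262,4,170,70),.150))
E
```

```text
[ 0.57711892 -0.29219022  0.15      ] [ 0.43412305 -0.28988625  0.15      ]
```

```bash
python3 -m jog '[[5,2,0,0,0],[9,6,0,0,0],[9,12,0,0,0],[9,18,0,0,0],[9,23,0,0,0],[9,27.3,0,0,0],[9,27.3,-2,0,0],[9,27.3,-3.5,0,0],[9,27.3,-3.5,0,0],[9,27.3,-3.5,0,0]]'; python3 - <<'E'
from rig import arm
import cv2
f=arm.grab_frame('scene')[:,:,::-1];cv2.imwrite('pics/s4.png',cv2.resize(f[170:310,250:400],None,fx=5,fy=5))
f=arm.grab_frame('top')[:,:,::-1];cv2.imwrite('pics/t4.png',cv2.resize(f[110:230,250:370],None,fx=5,fy=5))
E
```

```text
clock: 4.92
tcp_pos: [0.5992, -0.0189, 0.1275]
ee_rot: [[0.019, -1.0, 0.0], [-1.0, -0.019, -0.0], [0.0, -0.0, -1.0]]
force: [-0.6, -0.1, -0.3]
width: 0.0226
```

View pics/s4.png

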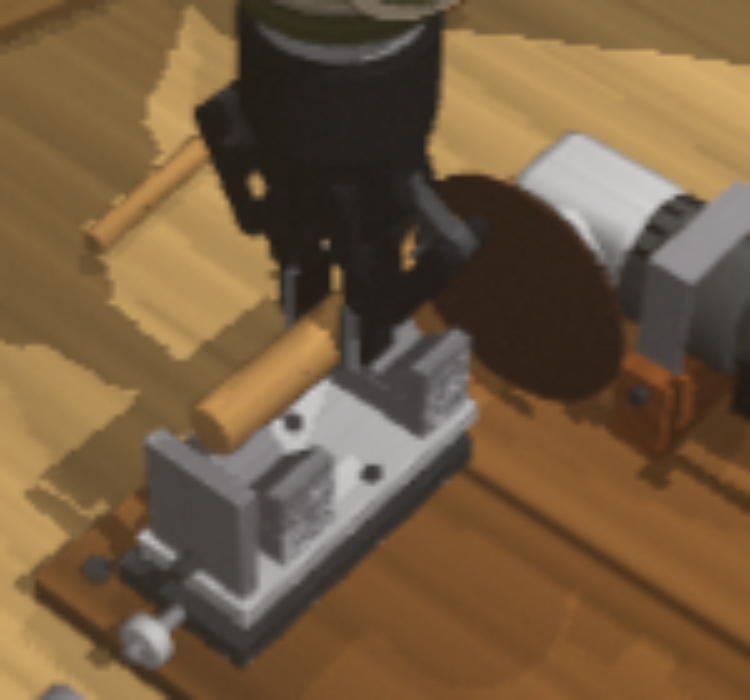

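View pics/t4.png

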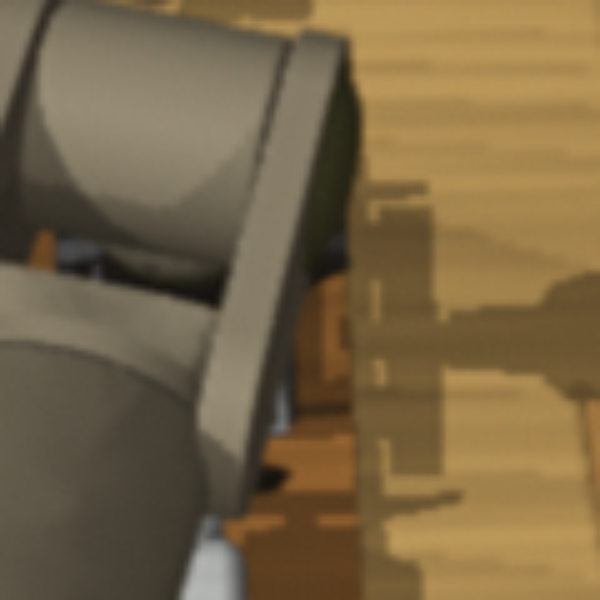

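```bash
python3 - <<'E'
from h import *
print(onz('scene',crop(214,426,5,250,170),.117))
print(onz('scene',crop(290,392,8,265,220),.105))
E
```

```text
[ 0.67099338 -0.01758787  0.117     ]
[0.67799427 0.01135581 0.105     ]
```

```bash
python3 -m jog '[[0,0.1,-1.2,0,0],[0,0.1,-2.2,0,0],[0,0.1,-2.8,0,0],[0,0.1,-2.8,0,0]]'; python3 -m jog '[[0,0,-0.2,0,0],[0,0,-0.2,0,0]]'; python3 -m jog '[[0,0,-0.2,0,0],[0,0,-0.2,0,0]]'
```

```text
clock: 5.52
tcp_pos: [0.5987, -0.0172, 0.0987]
ee_rot: [[0.02, -1.0, -0.001], [-1.0, -0.02, 0.0], [-0.0, 0.001, -1.0]]
force: [0.1, -0.4, -0.4]
width: 0.0228
clock: 5.78
tcp_pos: [0.599, -0.0173, 0.0974]
ee_rot: [[0.02, -1.0, 0.0], [-1.0, -0.02, -0.0], [0.0, -0.0, -1.0]]
force: [-0.4, 0.0, -0.7]
width: 0.0224
clock: 6.02
tcp_pos: [0.5991, -0.0175, 0.0957]
ee_rot: [[0.02, -1.0, 0.001], [-1.0, -0.02, -0.0], [0.0, -0.001, -1.0]]
force: [-0.1, -0.4, 2.1]
width: 0.0228
```

```bash
python3 -m jog '[[0,0,-0.1,0,0],[0,0,-0.1,0,0]]'; python3 -m jog '[[0.3,0,-0.1,0,0],[0.5,0,-0.1,0,0],[0.5,0,-0.1,0,0]]';python3 -m jog '[[0.1,0,0,0,0],[0.1,0,0,0,0]]'
```

```text
clock: 6.28
tcp_pos: [0.5991, -0.0175, 0.0956]
ee_rot: [[0.02, -1.0, 0.001], [-1.0, -0.02, -0.001], [0.001, -0.001, -1.0]]
force: [-2.0, -0.5, 9.7]
width: 0.0226
clock: 6.65
tcp_pos: [0.6018, -0.0174, 0.0954]
ee_rot: [[0.021, -1.0, -0.004], [-1.0, -0.021, -0.001], [0.001, 0.005, -1.0]]
force: [-17.0, -1.6, 23.8]
width: 0.0229
clock: 6.9
tcp_pos: [0.6018, -0.0174, 0.0954]
ee_rot: [[0.021, -1.0, -0.007], [-1.0, -0.021, -0.001], [0.001, 0.007, -1.0]]
force: [-22.7, -2.4, 26.2]
width: 0.0229
```

```bash
python3 -m jog '[[-0.2,0,0.2,0,0],[-0.2,0,0.2,0,0]]'; python3 -m jog '[[0.1,0,0,0,0],[0.2,0,0,0,0],[0.3,0,0,0,0],[0.3,0,0,0,0]]'; python3 - <<'E'
from rig import arm
import cv2
f=arm.grab_frame('scene')[:,:,::-1];cv2.imwrite('pics/s5.png',cv2.resize(f[190:310,250:370],None,fx=6,fy=6,interpolation=cv2.INTER_CUBIC)[:600])
E
```

```text
clock: 7.15
tcp_pos: [0.6016, -0.0174, 0.0956]
ee_rot: [[0.02, -1.0, -0.003], [-1.0, -0.02, -0.0], [0.0, 0.003, -1.0]]
force: [-8.5, -1.5, 7.3]
width: 0.0227
clock: 7.65
tcp_pos: [0.6018, -0.0174, 0.0955]
ee_rot: [[0.02, -1.0, -0.011], [-1.0, -0.02, -0.0], [-0.0, 0.011, -1.0]]
force: [-22.3, -3.0, 15.9]
width: 0.0223
```

View pics/s5.png

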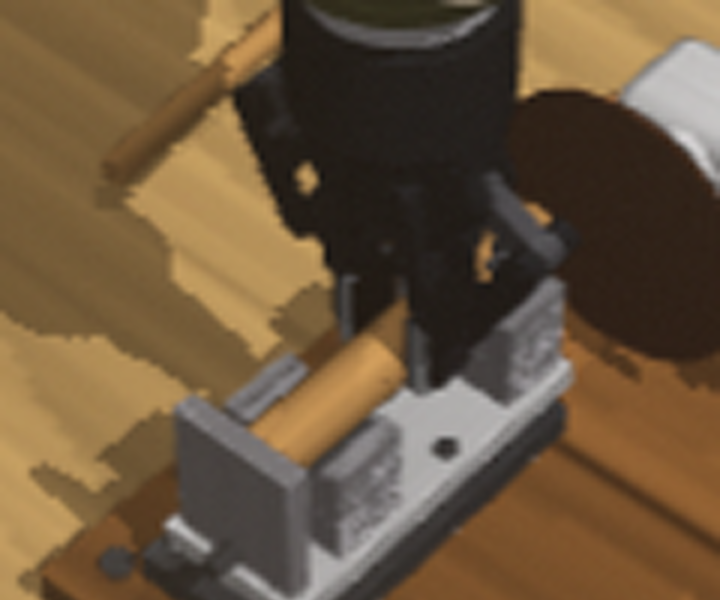

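Pushing force rises (22 N) while the TCP stays at x 0.6018 under different vertical loads, so the dowel is against the stop. Easing the load, then releasing.

```bash
python3 -m jog '[[-0.2,0,0,0,0],[-0.2,0,0,0,0]]'; python3 -m jog '[[0,0,0,0,0.1],[0,0,0,0,0.4],[0,0,0,0,0.5],[0,0,0,0,0.5],[0,0,0,0,0.5]]';  python3 -m jog '[[0,0,2,0,0.5],[0,0,5,0,0.5],[0,0,9,0,0.5],[0,0,13,0,0.5],[0,0,13,10,0.5]]'; python3 - <<'E'
from rig import arm
import cv2
f=arm.grab_frame('scene')[:,:,::-1];cv2.imwrite('pics/s6.png',cv2.resize(f[190:310,250:370],None,fx=6,fy=6,interpolation=cv2.INTER_CUBIC)[:600])
f=arm.grab_frame('top')[:,:,::-1];cv2.imwrite('pics/t6.png',cv2.resize(f[110:230,250:370],None,fx=5,fy=5))
E
```

```text
clock: 7.95
tcp_pos: [0.6017, -0.0174, 0.0956]
ee_rot: [[0.02, -1.0, -0.006], [-1.0, -0.02, -0.0], [0.0, 0.006, -1.0]]
force: [-14.1, -1.7, 9.1]
width: 0.0225
clock: 8.57
tcp_pos: [0.6041, -0.0172, 0.0952]
ee_rot: [[0.02, -1.0, 0.0], [-1.0, -0.02, 0.0], [-0.0, -0.0, -1.0]]
force: [-0.2, 0.3, -0.4]
width: 0.0427
clock: 9.2
tcp_pos: [0.605, -0.0174, 0.2288]
ee_rot: [[0.197, -0.98, 0.006], [-0.98, -0.197, -0.001], [0.003, -0.006, -1.0]]
force: [-0.3, 0.6, -0.1]
width: 0.0429
```

View pics/s6.png

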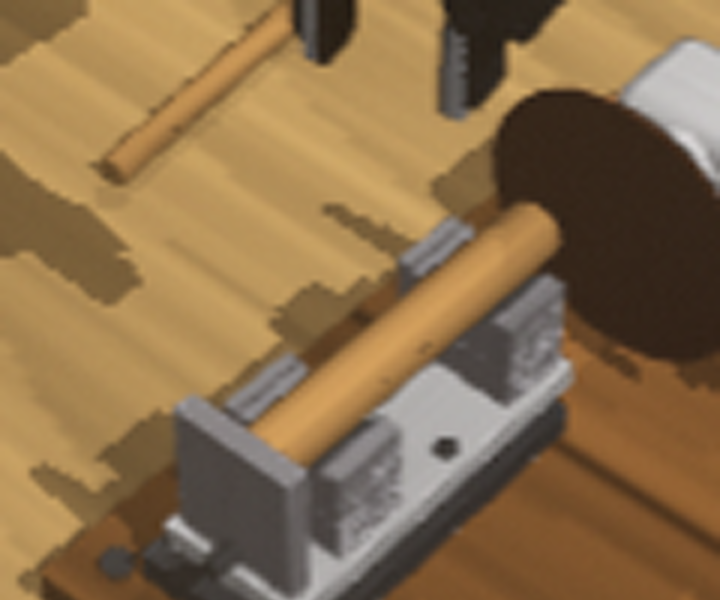

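The dowel lies in both V rests with its end at the stop; the thin rod lies undisturbed. Moving over to the sander.

```bash
python3 -m jog '[[-2,3,0,10,1],[-5,7,0,20,1],[-8,11,0,30,1],[-11,15,0,40,1],[-14.8,18.5,0,50,1],[-14.8,18.5,0,60,1],[-14.8,18.5,0,70,1],[-14.8,18.5,0,79.9,1],[-14.8,18.5,-4,79.9,1],[-14.8,18.5,-6,79.9,1],[-14.8,18.5,-6,79.9,1],[-14.8,18.5,-6,79.9,1]]' 30; python3 - <<'E'
from rig import arm
import cv2
f=arm.grab_frame('scene')[:,:,::-1];cv2.imwrite('pics/s7.png',cv2.resize(f[170:320,320:520],None,fx=4,fy=4,interpolation=cv2.INTER_CUBIC))
f=arm.grab_frame('top')[:,:,::-1];cv2.imwrite('pics/t7.png',cv2.resize(f[110:260,140:340],None,fx=4,fy=4))
E
```

```text
clock: 10.8
tcp_pos: [0.4563, 0.1678, 0.166]
ee_rot: [[1.0, 0.017, 0.001], [0.017, -1.0, 0.0], [0.001, -0.0, -1.0]]
force: [-0.2, -0.1, -0.6]
width: 0.0852
```

View pics/s7.png

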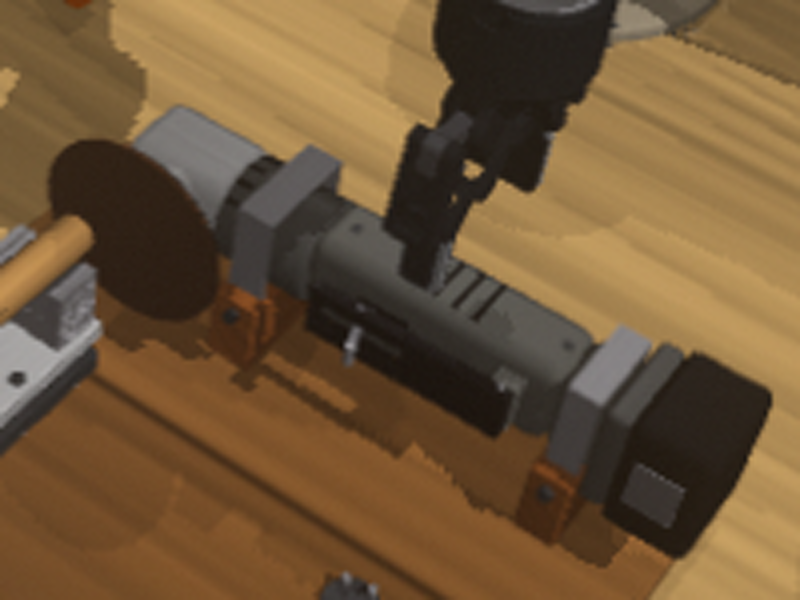

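View pics/t7.png

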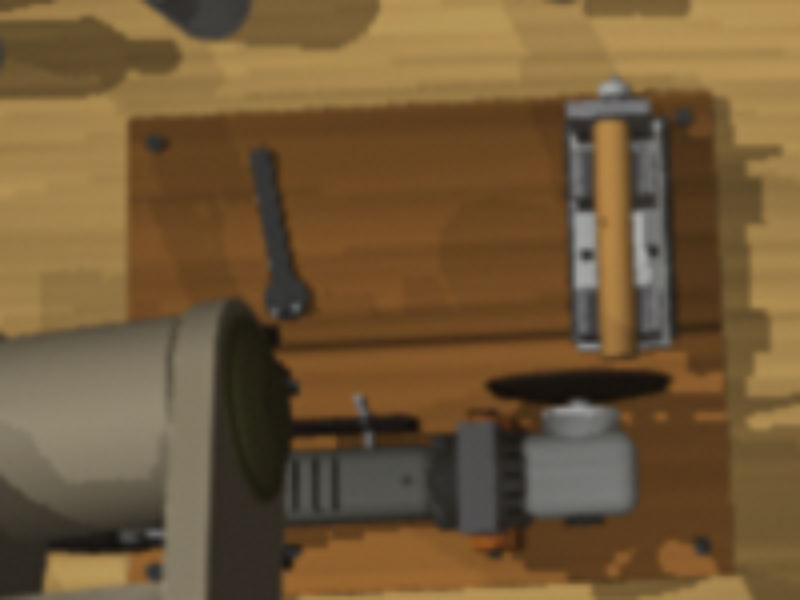

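```bash
python3 -m jog '[[0.1,0,-2,0,1],[0.1,0,-4,0,1],[0.1,0,-5.5,0,1],[0.1,0,-5.5,0,1]]'; python3 -m jog '[[0,0,-1.5,0,1],[0,0,-2.9,0,1],[0,0,-2.9,0,1],[0,0,-2.9,0,1]]'; python3 - <<'E'
from rig import arm
import cv2
f=arm.grab_frame('scene')[:,:,::-1];cv2.imwrite('pics/s8.png',cv2.resize(f[200:320,360:480],None,fx=6,fy=6,interpolation=cv2.INTER_CUBIC)[:600])
E
```

```text
clock: 11.4
tcp_pos: [0.4568, 0.1677, 0.1102]
ee_rot: [[1.0, 0.018, -0.001], [0.018, -1.0, -0.0], [-0.001, 0.0, -1.0]]
force: [-0.6, 0.5, -0.4]
width: 0.0853
clock: 11.9
tcp_pos: [0.4572, 0.1678, 0.0818]
ee_rot: [[1.0, 0.018, 0.001], [0.018, -1.0, 0.0], [0.001, -0.0, -1.0]]
force: [-0.2, 0.2, 0.7]
width: 0.0855
```

View pics/s8.png

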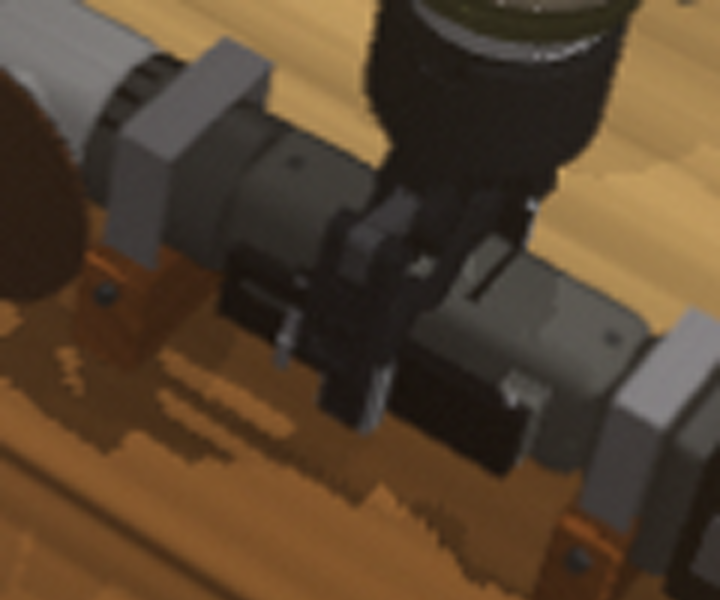

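The finger stands just behind the tab (tab at crop (288,335), finger at 350), outside the paddle. Sliding forward.

```bash
python3 -m jog '[[0,-1,0,0,1],[0,-2,0,0,1],[0.1,-3,0,0,1],[0.1,-3.6,0,0,1],[0.1,-4.2,0,0,1],[0.1,-4.2,0,0,1],[0.1,-4.2,0,0,1]]'; python3 - <<'E'
from rig import arm
import cv2
f=arm.grab_frame('scene')[:,:,::-1];cv2.imwrite('pics/s9.png',cv2.resize(f[200:320,350:470],None,fx=6,fy=6,interpolation=cv2.INTER_CUBIC)[:600])
f=arm.grab_frame('top')[:,:,::-1];cv2.imwrite('pics/t9.png',cv2.resize(f[110:260,140:340],None,fx=4,fy=4))
E
```

```text
clock: 12.82
tcp_pos: [0.4585, 0.1255, 0.0815]
ee_rot: [[1.0, 0.018, 0.001], [0.018, -1.0, -0.0], [0.001, 0.0, -1.0]]
force: [3.2, -2.2, -0.5]
width: 0.0855
```

View pics/s9.png

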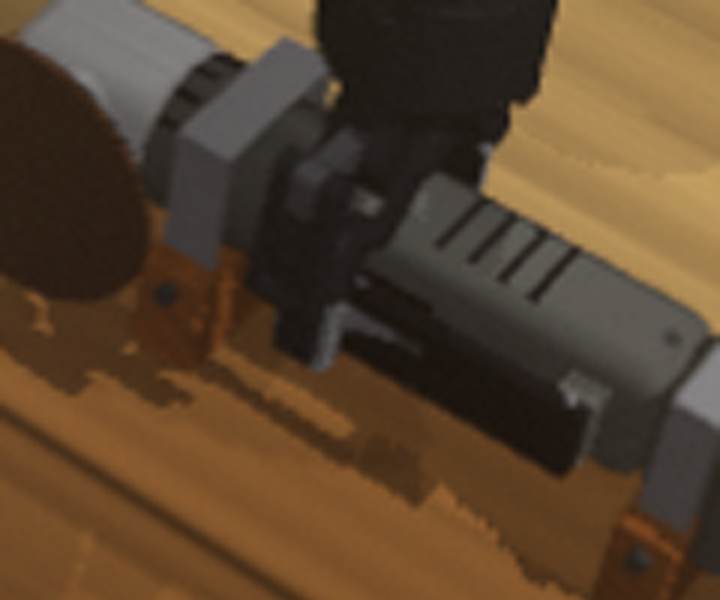

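View pics/t9.png

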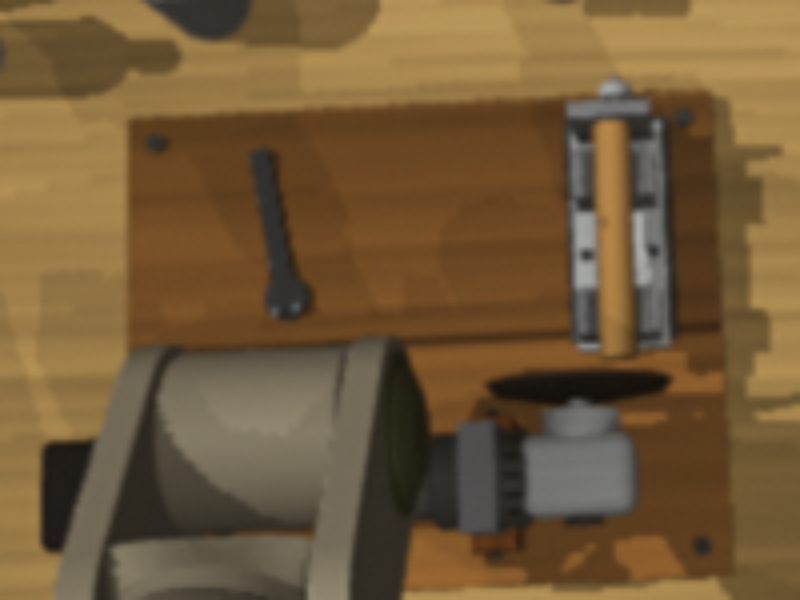

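```bash
python3 - <<'E'
from rig import arm
import cv2
f=arm.grab_frame('scene')[:,:,::-1];cv2.imwrite('pics/s10.png',cv2.resize(f[235:275,385:435],None,fx=14,fy=14,interpolation=cv2.INTER_CUBIC))
E
```

```text
(no output)
```

View pics/s10.png

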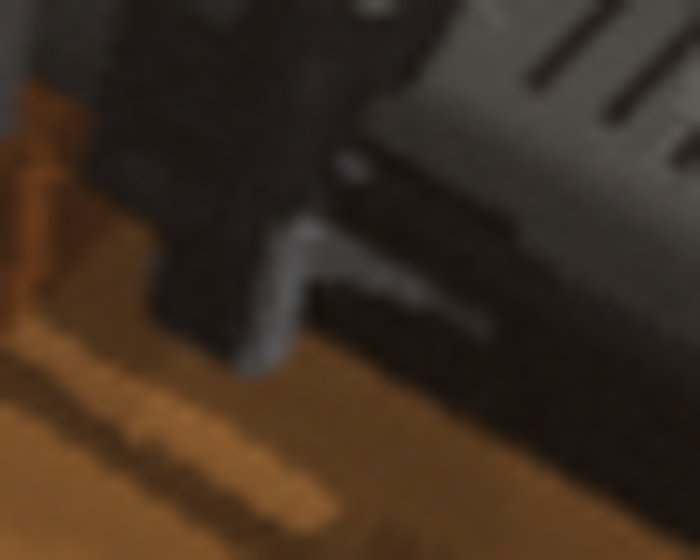

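The lever runs forward under the finger; nothing stands behind it. Squeezing.

```bash
python3 -m jog '[[0,0,0,0,0.85],[-0.1,0,0,0,0.7],[-0.1,0,0,0,0.6],[-0.1,0,0,0,0.5],[-0.1,0,0,0,0.5],[-0.1,0,0,0,0.5],[-0.1,0,0,0,0.5]]' 40;  python3 - <<'E'
from rig import arm
import cv2
f=arm.grab_frame('scene')[:,:,::-1];cv2.imwrite('pics/s11.png',cv2.resize(f[220:290,370:460],None,fx=8,fy=8,interpolation=cv2.INTER_CUBIC))
E
```

```text
clock: 13.85
tcp_pos: [0.4568, 0.1259, 0.0822]
ee_rot: [[1.0, 0.018, 0.001], [0.018, -1.0, 0.0], [0.001, -0.0, -1.0]]
force: [-1.5, -0.6, 11.6]
width: 0.0538
```

View pics/s11.png

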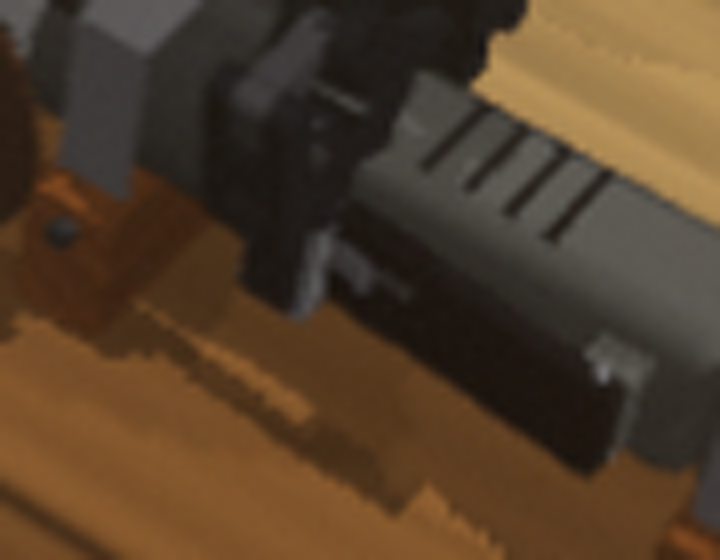

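Width 53.8 mm against 55 expected home, versus about 60 if blocked, so the paddle is in. Holding, then releasing.

```bash
python3 -m jog '[[0,0,0,0,0.4],[0,0,0,0,0.4],[0,0,0,0,0.4],[0,0,0,0,0.4],[0,0,0,0,0.4],[0,0,0,0,0.4],[0,0,0,0,0.4],[0,0,0,0,0.4],[0,0,0,0,0.4],[0,0,0,0,0.4],[0,0,0,0,0.4],[0,0,0,0,0.4],[0,0,0,0,0.4],[0,0,0,0,0.4]]' 50; python3 -m jog '[[0,0,0,0,0.7],[0,0,0,0,0.9],[0,0,0,0,1],[0,0,0,0,1],[0,0,0,0,1],[0,0,0,0,1]]'
```

```text
clock: 15.65
tcp_pos: [0.4567, 0.1259, 0.0822]
ee_rot: [[1.0, 0.018, 0.001], [0.018, -1.0, 0.0], [0.001, -0.0, -1.0]]
force: [-2.6, -0.5, 12.4]
width: 0.0537
clock: 16.4
tcp_pos: [0.4568, 0.1257, 0.0813]
ee_rot: [[1.0, 0.018, -0.0], [0.018, -1.0, 0.0], [-0.0, -0.0, -1.0]]
force: [1.7, 0.1, -0.4]
width: 0.0853
```

```bash
python3 -m jog '[[0,0,1.5,0,1],[0,0,4,0,1],[0,0,8,0,1],[0,0,13,0,1],[-6,6,14,0,1],[-12,12,14,0,1],[-12,18,14,0,1],[-12,18,14,0,1],[-12,18,14,0,1]]'; python3 - <<'E'
from rig import arm
import cv2
f=arm.grab_frame('scene')[:,:,::-1];cv2.imwrite('pics/s12.png',f);cv2.imwrite('pics/s12z.png',cv2.resize(f[180:320,250:450],None,fx=4,fy=4,interpolation=cv2.INTER_CUBIC))
f=arm.grab_frame('top')[:,:,::-1];cv2.imwrite('pics/t12.png',f);cv2.imwrite('pics/t12z.png',cv2.resize(f[120:270,140:340],None,fx=4,fy=4,interpolation=cv2.INTER_CUBIC))
E
```

```text
clock: 17.52
tcp_pos: [0.3358, 0.3071, 0.2212]
ee_rot: [[1.0, 0.022, -0.001], [0.022, -1.0, -0.0], [-0.001, 0.0, -1.0]]
force: [0.5, -0.3, -0.4]
width: 0.0857
```

View pics/s12z.png

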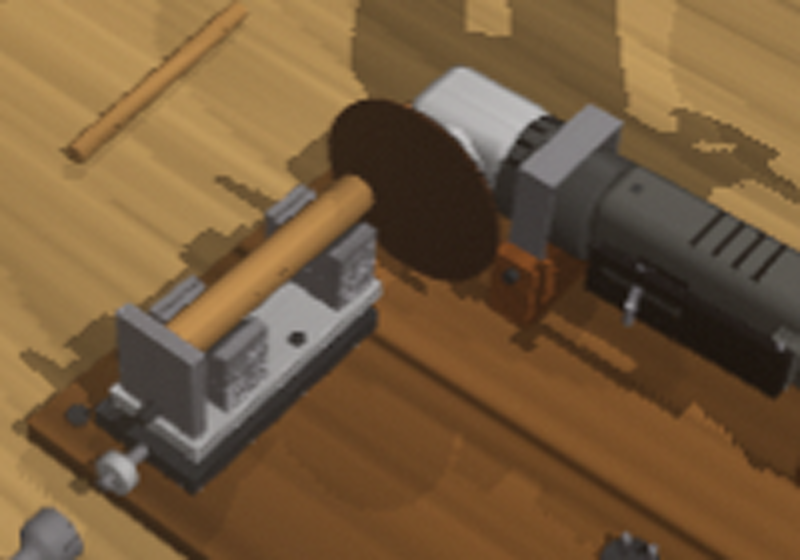

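View pics/t12z.png

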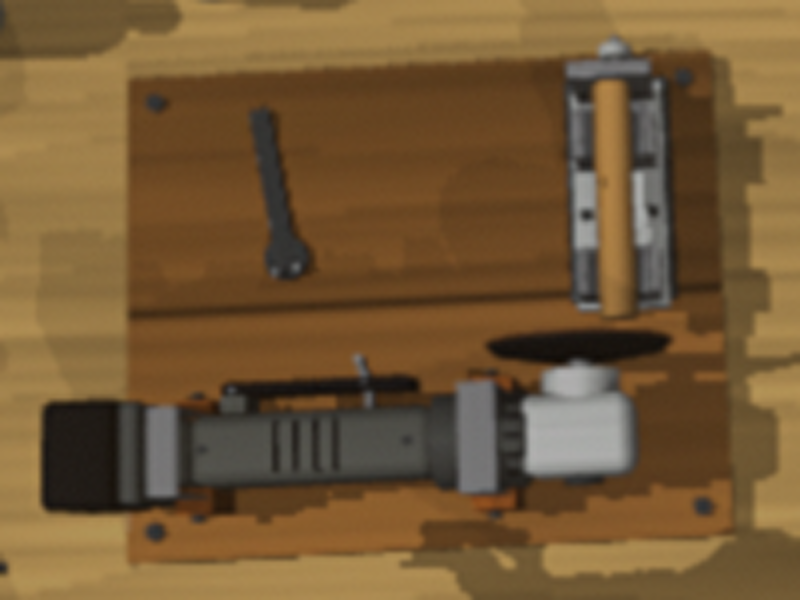

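View pics/t12.png

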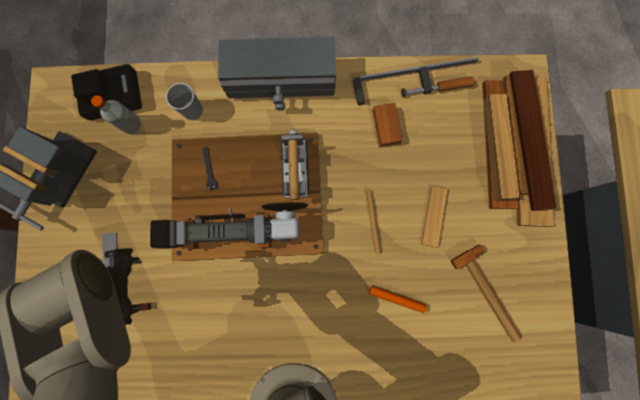

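```bash
python3 - <<'E'
import cv2
from h import *
t=cv2.imread('pics/t12.png');s=cv2.imread('pics/s12.png')
cv2.imwrite('pics/t13.png',cv2.resize(t[130:210,270:320],None,fx=7,fy=7,interpolation=cv2.INTER_CUBIC))
cv2.imwrite('pics/s13.png',cv2.resize(s[215:295,270:350],None,fx=7,fy=7,interpolation=cv2.INTER_CUBIC))
E
```

```text
(no output)
```

View pics/t13.png

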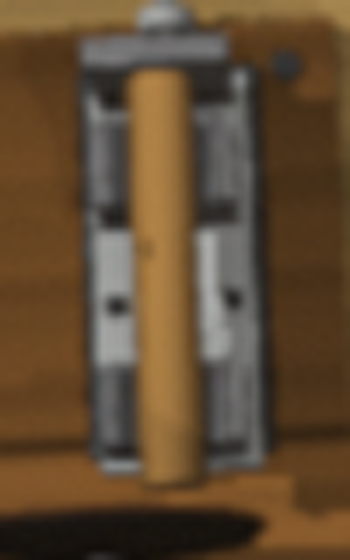

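View pics/s13.png

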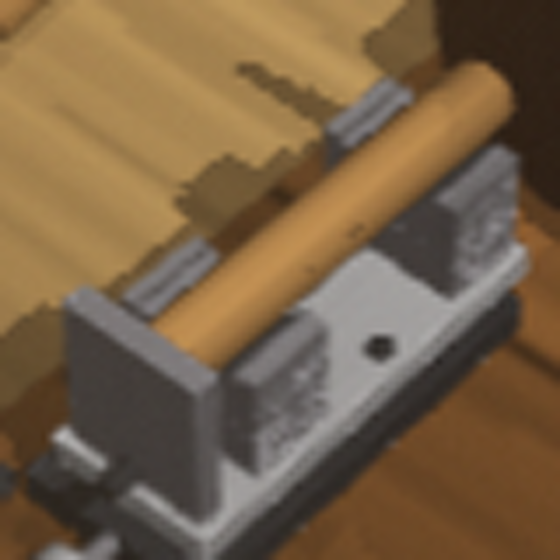

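```bash
python3 - <<'E'
from h import *
print(onz('top',crop(157,65,7,270,130),.105),onz('top',crop(157,70,7,270,130),.097),onz('top',crop(167,486,7,270,130),.088))
E
```

```text
[ 0.67555155 -0.01753667  0.105     ] [ 0.67620708 -0.01691     0.097     ] [ 0.52688448 -0.01747009  0.088     ]
```

```bash
python3 - <<'E'
from rig import arm
print(arm.finish_job())
E
```

```text
the job is handed in; nothing more can be done
None
```

The dry-run setup is done and handed in at about 17.6 s on the robot's clock, with the robot clear of everything.

- **Dowel:** I laid the thick dowel in the V-block and pushed it back until the force rose to 22 N with no further movement. I then eased to about 14 N of push and let go. The final top view puts its stop end within measurement error of the stop face, a gap of about 0 ± 1.5 mm. Both pictures show it lying in both rests.
- **Sander:** I slid a finger forward to flip the lock-off lever, then squeezed the paddle over it. The jaws stopped at 53.7 mm; home is 55 mm and a blocked paddle would stop near 60 mm. I held it for over 1.5 s and released. The last pictures show the paddle out and the lever tab leaning back as at the start.
- **Other stock:** The thin rod, the batten and the orange look-alike lie where they were.

**Checks that disagreed:**
- The two cameras differed by 2–3 mm in position. That is about the stated calibration error and did not matter, because contact forces settled the final fit.
- One disc edge point and one paddle corner were about 4–5 mm off in the pose fit; the soft fit gave them less weight.
- Before the push, the picture suggested about a 7 mm gap to the stop, but the gripper moved only about 3 mm before it met a hard stop. The final view agrees with contact.

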